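# Square up a freshly glued case end

## Task

The end of the plywood case has just been glued to its base and leans in. Lift the try square out of its stand by the blade, stand it on the middle of the base, blade towards the leaning end but a little short of it, and let go; then take it by its stock and, with the stock flat on the base, press it into the corner until the end is pushed upright and sits flush against the square. Leave the square standing there and slide the leather-covered weight along the base, without lifting it, up against the free end of the stock so that the square cannot creep while the glue sets; leave the glue tin where it stands.

Things in the scene. Friction and masses are not known exactly. Their poses are not given: they have to be found in the camera images.
- carcass: the plywood base of a case, 300 x 150 x 12 mm, stuck to the table so that it does not move. Origin: centre of its underside; x along its 300 mm, away from the glued end; z up
- corner (a point): the middle of the inside corner, where the inner face of the end meets the top of the base (138 mm from the carcass origin towards -x, 12 mm above the table); axes as the carcass: x along the base away from the end, y across, z up. The base reaches to x = +288 mm, y = +-75 mm
- end_panel (a joint): lean of the glued end (panel 150 wide, 150 high above the base, 12 mm thick) about the corner line, rad: 0 = upright, positive = top leans in over the base. Starts at 0.07 to 0.14. The tacky glue resists with about 0.25 N m (2 N at the blade's top) and the panel stays where it is left; its foot does not give; it can be pushed too far out
- panel_top (a point): middle of the top edge of the glued end's inner face, 150 mm above the corner
- tool_stand: fixed wooden block 170 x 80 x 44 mm with a lengthwise groove, 131 x 28 mm, closed at both ends, floor 16 mm above the table, in which the stock of the square stands hidden. Two short tool handles rise beside the groove (x = 30 and 58, y = 27 mm, up to 97 mm above the table). Origin: centre of its underside; x along the groove
- try_square: try square, 0.35 kg: dark wood stock 125 (x) x 24 (y) x 26 mm high with a brass strip on top; steel blade 28 mm wide (x), 8 mm thick (y), rising from one end to z = 137 mm. Origin at the heel: underside, blade end, mid-thickness; x from heel to free end, z along the blade. Stock end and blade edge form one flat face at x = 0. It starts upright in the stand, blade at the stand's -x end
- blade_top (a point): top end of the blade, middle (x = 14, z = 137 mm from the heel)
- stock_grip (a point): where the stock is to be held: on its centre line 85 mm from the heel, 15 mm above its underside; axes as the square
- stock_end (a point): free end of the stock, at its underside (125 mm from the heel); axes as the square
- weight: brown leather-covered weight, 60 x 60 mm, 54 mm high with its button, flat top at 50 mm, 0.85 kg, standing on the base near the end away from the panel. Origin: centre of its underside. Its sides are roughly along the base
- glue_tin: yellow and green glue tin, 76 mm across, 88 mm high, on the table beside the base. Origin: centre of its underside
There are look-alikes about, which are no part of the job. Of the things that look like the weight, the largest one is meant.

How it is judged:
By the outcome, as a careful person would: the job done as asked, in the order asked, and still so for the second after the job is handed in, with the robot touching nothing.
It also fails if it takes over 58 s, if anything falls off the work surface, if the arm or the gripper's body presses on something with over 40 N, if the wrist force passes 120 N, or if a joint passes its speed limit or range.

## Robot

A 6-joint arm with a two-finger parallel gripper is mounted at the origin on a cart in front of the work surface, level with it; the furniture and walls round the work are solid. World frame = base frame: x ahead of the robot, y to its left, z up, the work surface at z = 0. Lengths are in m, angles in rad, forces in N, time in s.
With the tool pointing down it reaches from about 0.275 to 0.75 m from the base axis. Payload 10.2 kg.
Tool frame: the origin (TCP) lies midway between the tips of the shut fingers; the grasp point (between the pads) lies 19 mm behind it (env.hold_point_z is the distance from the TCP to the grasp point, in m); z points along the fingers, y is the line along which they close (so a half turn about z gives the same grasp; the last joint's range is limited). The gripper opens to 85 mm and grips with 20 to 120 N. Pads are 22 mm wide; open, the fingers measure 114 mm over their backs; the gripper's body (76 mm by 85 mm) begins 54 mm behind the grasp point. The pads swing forward as they close: fully open they stand 13 mm farther back than shut.
Start: joints at [0.913, 0.313, 1.498, -0, 1.331, -0.223], TCP at [0.221, 0.476, 0.231] pointing down, gripper open.
Joint ranges: [-2.94, 2.94], [-0.97, 2.17], [0.19, 2.56], [-1.23, 4.37], [0.02, 3.11], [-2.88, 2.88]. Speed limits (rad/s): [2.39, 2.39, 3.01, 3.14, 3.14, 3.14].

## Interface

Orientations are given as a unit quaternion [x, y, z, w].
In Python, from bench import env, kinematics, monitor, eyes, job gives the robot as it stands. The module is installed in compiled form; this text tells all that it offers. Calls block until the motion is done:
- env.reach(position, orientation): joint-space move of the TCP to a pose.
- env.movel(position, velocity=0.15, frame=None, guard=None): straight line of the TCP; frame=None keeps the orientation; velocity is the mean speed in m/s. With guard (N) it stops when the force on the tool has changed by that much, and returns True; else False.
- env.set_joints(angles): joint-space move.
- env.release() and env.close_gripper(effort=None): open the fingers fully, or close them until they stop; effort is the grip in N (None keeps the last).
- env.hold(seconds).
- kinematics.ik(position, orientation): joint angles nearest the present ones, or None.
- monitor.sense(): the state.
- eyes.grab_frame(name): name is "side" or "top"; returns a dict with "frame" (384x512x3 uint8, red, green, blue), "mtx" (3x3 intrinsics, pixels), "view" (4x4, takes a point from world to camera coordinates). Camera axes: x right, y down, z forward; pixel columns grow to the right and rows downward; lengths in m; the calibration is good to about 2 mm. A picture is of the moment at which its call begins. There is no depth.
A pose or a line that the arm cannot do raises env.MotionError and nothing moves.
- job.hand_in(): hands the job in; it is judged then, once.
The state is a dict: "clock": time; "joints": joint angles; "qvel": joint speeds; "joint_efforts": joint torques, N m; "position": TCP position; "ee_rot": TCP orientation; "contact_force": force on the tool from outside, world axes, zero at the start; "ft_torque": the same for the moment, N m; "finger_gap": opening from 0.0 (shut) to 1.0 (fully open); "gripper_force": force on a finger pad.
Only numpy, scipy, OpenCV 4.12 (cv2) and the standard library are available. Lean on these libraries where they do the work, as an engineer would, in place of code of your own. Each camera call takes 0.05 s, during which the arm holds its last target. There are 200 camera calls.

## Working session

There is one attempt and no reset: what is moved stays moved. The work goes in short steps, each a Python script; the robot and the scene stay as the last script left them, time stands still between calls to the robot, and variables do not carry over. Pictures are saved under pics/ and viewed, at most 11 in all, crops included, and the job is handed in when it is done.

```bash
mkdir -p pics; ls; cat > h.py <<'E'
import numpy as np, cv2
from bench import env, kinematics, monitor, eyes, job
def snap(name,fn,crop=None,scale=1):
    d=eyes.grab_frame(name); im=d["frame"][:,:,::-1]
    np.savez('cal_%s.npz'%name,mtx=d["mtx"],view=d["view"])
    cv2.imwrite('pics/%s_raw.png'%fn,im)
    if crop: x0,y0,x1,y1=crop; im=im[y0:y1,x0:x1]
    im=cv2.resize(im,None,fx=scale,fy=scale,interpolation=cv2.INTER_CUBIC)
    cv2.imwrite('pics/%s.png'%fn,im); return d
def cal(name):
    c=np.load('cal_%s.npz'%name); return c['mtx'],c['view']
def proj(name,P):
    K,V=cal(name); P=np.atleast_2d(P); c=P@V[:3,:3].T+V[:3,3]; p=c@K.T; return p[:,:2]/p[:,2:]
def back(name,uv,z):
    K,V=cal(name); uv=np.atleast_2d(uv).astype(float); R=V[:3,:3];o=-R.T@V[:3,3]
    r=np.c_[uv,np.ones(len(uv))]@np.linalg.inv(K).T@R
    return o+r*((z-o[2])/r[:,2])[:,None]
E
python3 - <<'E'
from h import *
for n in("top","side"):
    d=snap(n,n+"0",scale=1.5); V=d["view"]; print(n,-V[:3,:3].T@V[:3,3],V[2,:3],d["mtx"][0])
E
```

```text
pics
top [ 0.48305829 -0.03498566  1.37783752] [ 0.07915452  0.00772504 -0.99683243] [461.20749698   0.         261.55773554]
side [ 0.51562899 -1.11480947  0.59054161] [ 0.02875941  0.91892628 -0.39337944] [436.32265606   0.         251.11981499]
```

View pics/top0.png

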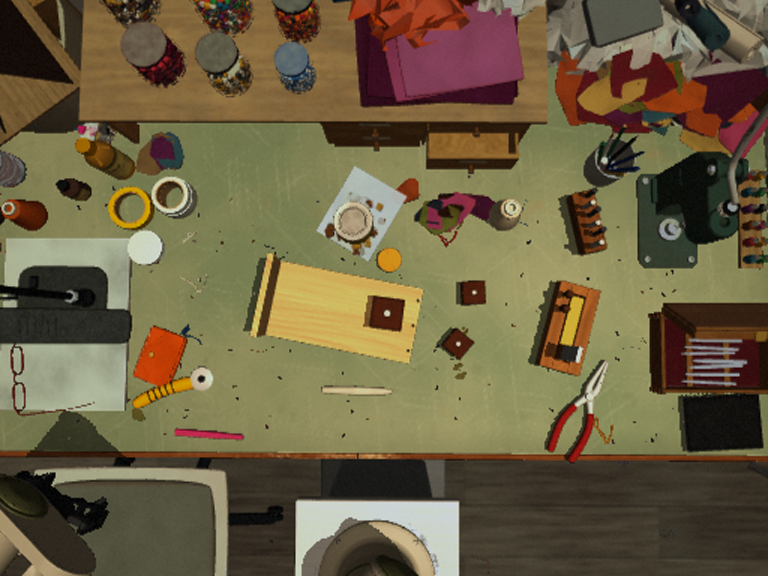

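View pics/side0.png

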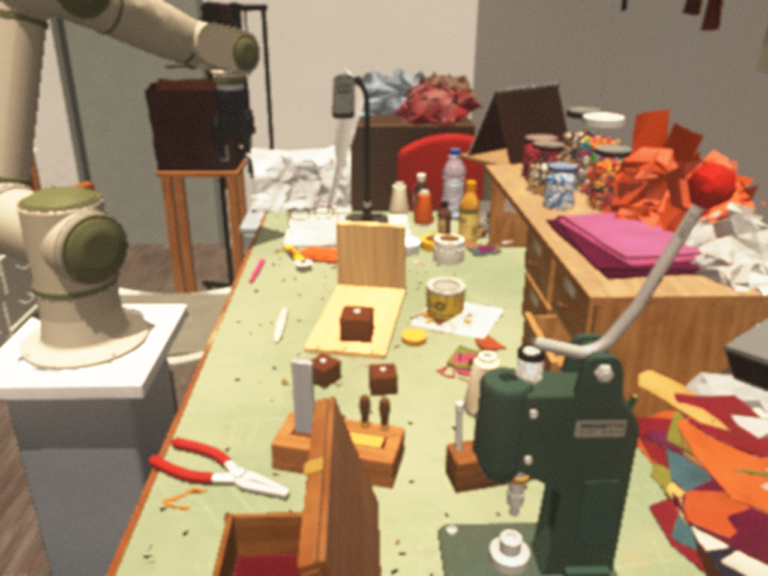

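```bash
python3 - <<'E'
import cv2
im=cv2.imread('pics/top0_raw.png')
cv2.imwrite('pics/c1.png',cv2.resize(im[160:250,160:290],None,fx=6,fy=6,interpolation=cv2.INTER_CUBIC))
cv2.imwrite('pics/c2.png',cv2.resize(im[180:255,350:410],None,fx=8,fy=8,interpolation=cv2.INTER_CUBIC))
E
```

```text
(no output)
```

View pics/c1.png

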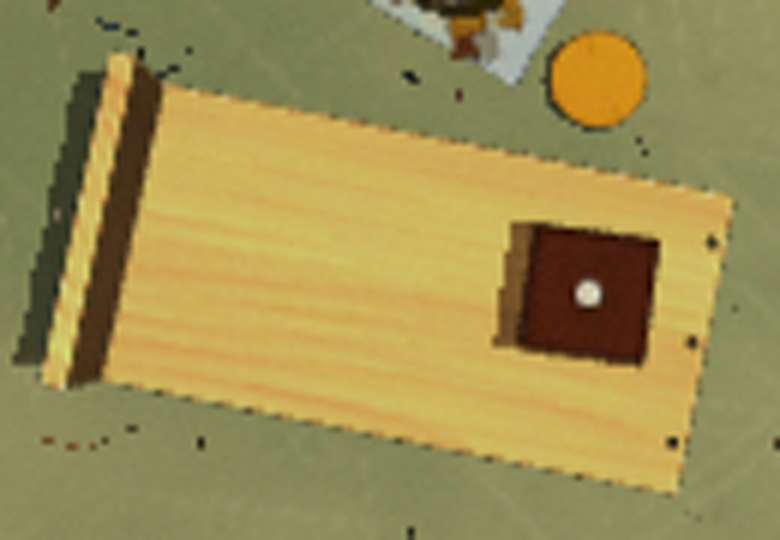

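View pics/c2.png

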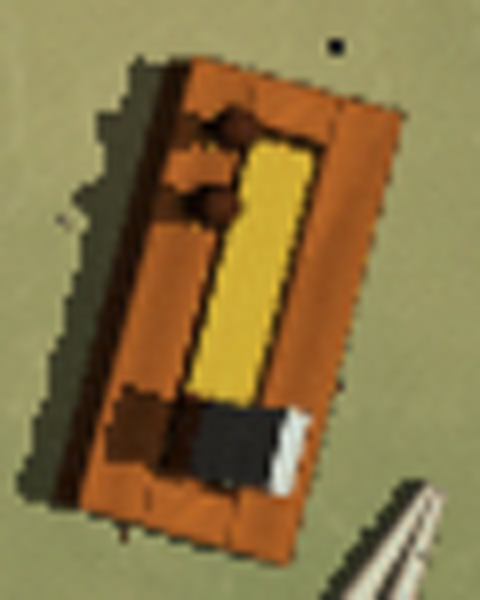

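```bash
cat >> h.py <<'E'
def c1(p): return (np.array(p,float)+.5)/6-.5+np.array([160,160])
def c2(p): return (np.array(p,float)+.5)/8-.5+np.array([350,180])
E
python3 - <<'E'
from h import *
b=back("top",c1([(733,197),(677,494),(170,85),(105,380)]),.012)[:,:2]
def ang(v): return np.degrees(np.arctan2(v[1],v[0]))
print("base pts",b.round(4)); print("w",np.linalg.norm(b[0]-b[1]),"edges",ang(b[0]-b[2]),ang(b[1]-b[3]),ang(b[0]-b[1])-90)
pt=back("top",c1([(122,55),(136,62),(42,382),(68,387)]),.162)[:,:2]; print("panel top",pt.round(4))
w=back("top",c1([(530,225),(659,240),(643,366),(517,350)]),.05)[:,:2]; print("weight",w.mean(0).round(4),[np.linalg.norm(w[i]-w[i-1]).round(4) for i in range(4)],ang(w[1]-w[0]),ang(w[2]-w[3]),back("top",c1((588,293)),.054))
s=back("top",c2([(195,58),(405,112),(293,563),(83,508)]),.044)[:,:2]; print("stand",s.mean(0).round(4),[np.linalg.norm(s[i]-s[i-1]).round(4) for i in range(4)],ang(s[0]-s[3]),ang(s[1]-s[2]))
bt=back("top",c2([(290,410),(312,410),(270,491),(290,496)]),.153)[:,:2];print("blade",bt.mean(0).round(4),bt.round(4),ang(bt[0]-bt[2]),ang(bt[1]-bt[3]))
a=np.radians((ang(s[0]-s[3])+ang(s[1]-s[2]))/2);R=np.array([[np.cos(a),-np.sin(a)],[np.sin(a),np.cos(a)]])
print("blade in stand",R.T@(bt.mean(0)-s.mean(0)))
t=back("top",[(352/1.5,222/1.5)],.088);print("tin",t)
E
```

```text
base pts [[ 0.5589 -0.0844]
 [ 0.4131 -0.0571]
 [ 0.6134  0.195 ]
 [ 0.4674  0.2246]]
w 0.14833739775998148 edges -101.03974246544446 -100.91845832858786 -100.5958317524259
panel top [[0.6123 0.1913]
 [0.6092 0.185 ]
 [0.4681 0.2237]
 [0.466  0.2122]]
weight [ 0.5094 -0.0133] [np.float64(0.0601), np.float64(0.0623), np.float64(0.0607), np.float64(0.0608)] -96.39240945203164 -96.95166845636018 [[ 0.51034575 -0.01368529  0.054     ]]
stand [ 0.484  -0.3662] [np.float64(0.1672), np.float64(0.0778), np.float64(0.1673), np.float64(0.0772)] -14.701251325044039 -14.921158906789122
blade [ 0.4372 -0.3536] [[ 0.4508 -0.3537]
 [ 0.4509 -0.3609]
 [ 0.4243 -0.3467]
 [ 0.4227 -0.3532]] -14.799195125485562 -15.29962361025665
blade in stand [-0.04845443  0.00019997]
tin [[0.67965962 0.05135081 0.088     ]]
```

```bash
cat >> h.py <<'E'
from scipy.spatial.transform import Rotation as Rot
TH=np.radians(-100.9); u=np.array([np.cos(TH),np.sin(TH)]); v=np.array([-u[1],u[0]])
CORNER=np.array([.5404,.2120]); THS=np.radians(-14.85)
def base(x,y,z): return np.r_[CORNER+x*u+y*v,z+.012]
def q(yaw):
    c,s=np.cos(yaw),np.sin(yaw); return Rot.from_matrix(np.array([[c,s,0],[s,-c,0],[0,0,-1]])).as_quat()
def st():
    s=monitor.sense(); print("t",round(s["clock"],2),"p",np.round(s["position"],4),"F",np.round(s["contact_force"],1),"M",np.round(s["ft_torque"],2),"gap",round(float(s["finger_gap"]),3),"gf",np.round(s["gripper_force"],1)); return s
E
python3 - <<'E'
from h import *
st(); print(env.hold_point_z)
B=np.array([.4372,-.3536])
for k in (0,np.pi):
    for P,y in [(np.r_[B,.28],THS),(np.r_[B,.107],THS),(np.r_[B,.30],THS),(base(.05,0,.25),TH),(base(.05,0,.09),TH),(base(.12,0,.003),TH),(base(.227,.012,.02),TH)]:
        j=kinematics.ik(P,q(y+k)); print(k>0,None if j is None else np.round(j,2))
E
```

```text
t 0.1 p [0.221  0.476  0.2308] F [-0.   0.1 -0.7] M [ 0.02  0.05 -0.01] gap 1.002 gf 0.0
0.0187
False [-0.89  0.37  1.3  -0.    1.48  0.94]
False [-0.89  0.52  1.54 -0.    1.08  0.94]
False [-0.89  0.36  1.26 -0.    1.53  0.94]
False [ 0.09  0.36  1.35 -0.    1.43 -2.86]
False [ 0.09  0.51  1.57 -0.    1.06 -2.86]
False None
False None
True [-0.89  0.37  1.3  -0.    1.48 -2.2 ]
True [-0.89  0.52  1.54 -0.    1.08 -2.2 ]
True [-0.89  0.36  1.26 -0.    1.53 -2.2 ]
True [ 0.09  0.36  1.35 -0.    1.43  0.28]
True [ 0.09  0.51  1.57 -0.    1.06  0.28]
True [-0.04  0.59  1.72 -0.    0.84  0.15]
True [-0.26  0.53  1.76 -0.    0.85 -0.07]
```

```bash
python3 - <<'E'
from h import *
B=np.array([.4372,-.3536]); Q=q(THS+np.pi)
env.reach(np.r_[B,.25],Q); st()
print(env.movel(np.r_[B,.107],velocity=.15,guard=8)); st()
env.close_gripper(60); s=st()
env.movel(np.r_[B,.127],velocity=.08); st()
snap("side","s1",crop=(170,210,290,330),scale=5)
E
```

```text
t 3.11 p [ 0.4376 -0.3531  0.25  ] F [ 0.2  0.2 -0.6] M [-0.01  0.02 -0.02] gap 0.996 gf 0.0
False
t 4.21 p [ 0.4375 -0.3539  0.1079] F [-0.4  0.1  0.7] M [0.01 0.01 0.03] gap 0.999 gf 0.0
t 4.9 p [ 0.4372 -0.3538  0.107 ] F [ 0.1 -0.5  0.2] M [-0.22  0.04 -0.04] gap 0.087 gf 60.8
t 5.3 p [ 0.4372 -0.3535  0.1271] F [-0.  -0.5 -3.9] M [-0.25  0.1  -0.13] gap 0.088 gf 60.3
```

View pics/s1.png

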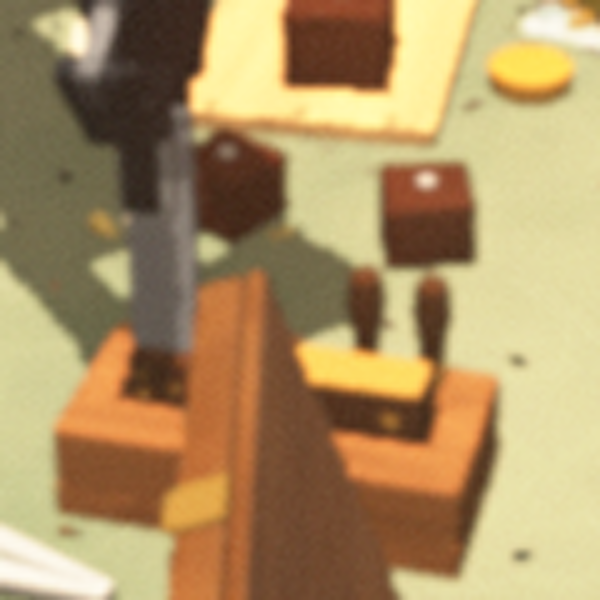

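```bash
python3 - <<'E'
from h import *
B=np.array([.4372,-.3536]); Q=q(TH+np.pi)
env.movel(np.r_[B,.25],velocity=.15)
env.reach(base(.051,0,.24),Q); env.movel(base(.051,0,.103),velocity=.15); env.hold(.2); st()
print(env.movel(base(.051,0,.086),velocity=.03,guard=4)); st()
snap("side","s2",crop=(190,130,290,240),scale=5); snap("top","t2")
E
```

```text
t 9.7 p [0.531  0.162  0.1156] F [ 0.1 -1.1 -2.7] M [ 0.06 -0.02 -0.02] gap 0.087 gf 60.2
True
t 10.14 p [0.5307 0.1621 0.1029] F [-0.   1.   4.3] M [0.15 0.03 0.  ] gap 0.087 gf 61.4
```

View pics/s2.png

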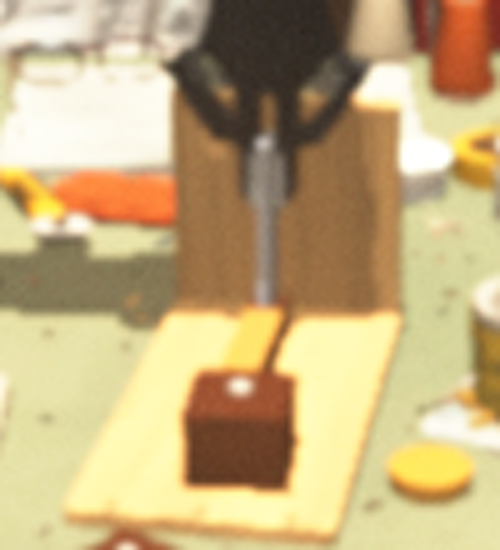

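```bash
python3 - <<'E'
from h import *
env.release(); env.hold(.2); st()
env.movel(base(.051,0,.17),velocity=.15)
env.movel(base(.122,0,.17),velocity=.2)
print(env.movel(base(.122,0,.003),velocity=.15,guard=8)); st()
env.close_gripper(40); st()
snap("side","s3",crop=(190,120,290,220),scale=6)
E
```

```text
t 11.18 p [0.5302 0.162  0.1024] F [0.2 1.5 0.6] M [ 0.01 -0.01 -0.07] gap 0.995 gf 0.0
False
t 13.63 p [0.5178 0.0923 0.0157] F [-0.3 -0.7 -0.6] M [ 0.03 -0.02 -0.03] gap 1.001 gf 0.0
t 14.22 p [0.5175 0.0922 0.0153] F [-1.4 -0.   3.8] M [0.   0.12 0.04] gap 0.272 gf 40.7
```

View pics/s3.png

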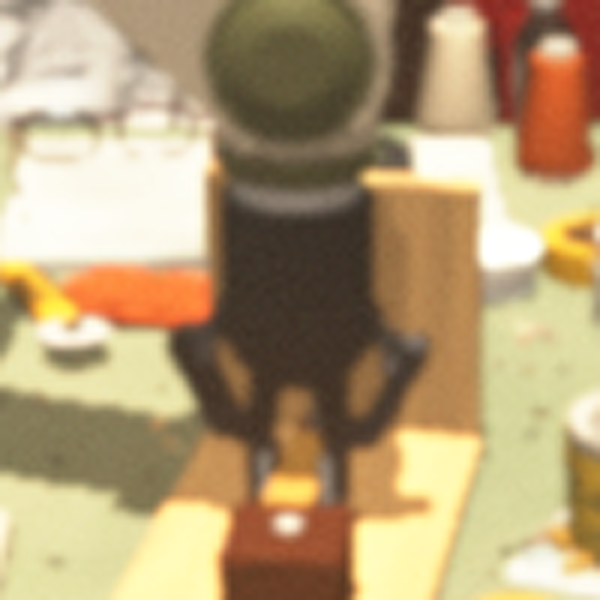

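```bash
python3 - <<'E'
from h import *
print(env.movel(base(.100,0,.003),velocity=.05,guard=12)); s=st()
print(env.movel(base(.076,0,.003),velocity=.02,guard=10)); s=st()
print("x",(s["position"][:2]-CORNER)@u,(s["position"][:2]-CORNER)@v)
env.hold(.3); st()
snap("top","t4",crop=(160,150,290,250),scale=6)
E
```

```text
False
t 14.87 p [0.5219 0.1148 0.0153] F [1.5 2.1 4.7] M [ 0.27 -0.08  0.09] gap 0.272 gf 40.9
True
t 15.65 p [0.5245 0.1277 0.0153] F [-0.9 -1.3  4.3] M [-0.22  0.06 -0.01] gap 0.273 gf 40.9
x 0.08575902082163486 0.00031815901790093067
t 15.95 p [0.5245 0.1277 0.0152] F [-0.3 -0.4  2.9] M [-0.11  0.1   0.01] gap 0.271 gf 40.8
```

View pics/t4.png

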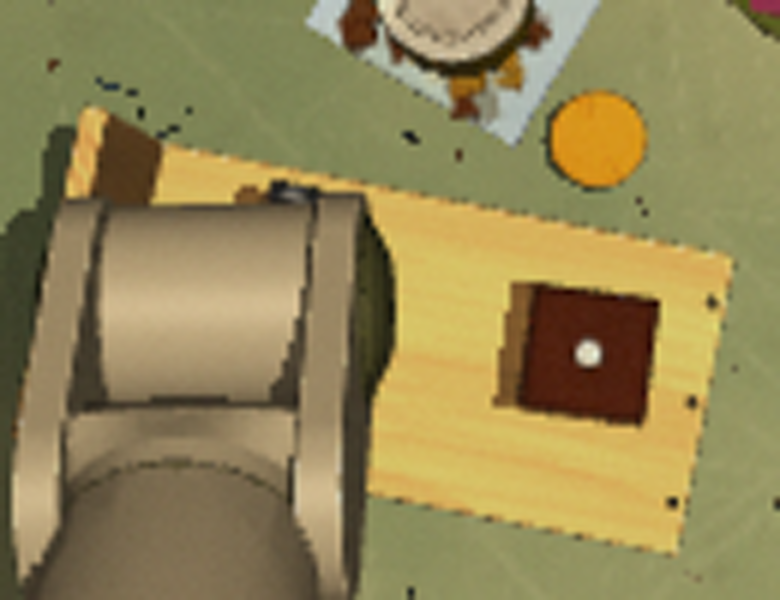

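```bash
python3 - <<'E'
from h import *
f=lambda p:(np.array(p,float)+.5)/6-.5+np.array([160,150])
for p in [(136,122),(107,112),(80,105),(95,195)]:
    P=back("top",f(p),.162)[0,:2]-CORNER; print(p,(P@u).round(4),(P@v).round(4))
P0=[base(0,.075,.15),base(-.012,.075,.15),base(0,0.05,.15)]
print(((proj("top",P0)-[160,150]+.5)*6-.5).round(1))
E
```

```text
(136, 122) 0.0135 0.0727
(107, 112) -0.0 0.0746
(80, 105) -0.0124 0.0753
(95, 195) 0.0024 0.0375
[[107.3 111.1]
 [ 80.8 105.9]
 [ 95.5 166.3]]
```

```bash
python3 - <<'E'
from h import *
print(env.movel(base(.080,0,.003),velocity=.01,guard=14)); s=st()
print("x",(s["position"][:2]-CORNER)@u,"F",s["contact_force"][:2]@u)
env.hold(.2); s=st(); print("x",(s["position"][:2]-CORNER)@u)
env.release(); env.hold(.1); st()
env.movel(base(.0855,0,.19),velocity=.15)
env.movel(base(.227,.012,.19),velocity=.25)
snap("top","t5",crop=(160,150,290,250),scale=6); snap("side","s5",crop=(190,120,290,220),scale=6)
a=cv2.imread("pics/t5.png")[:,:]; b=cv2.imread("pics/s5.png")
cv2.imwrite("pics/ts5.png",cv2.resize(np.hstack([a,b]),(800,348)))
E
```

```text
True
t 16.31 p [0.5245 0.1277 0.0153] F [-0.1 -2.1  2.9] M [-0.02  0.03 -0.03] gap 0.268 gf 40.8
x 0.08580855571002338 F 2.0515638090830794
t 16.51 p [0.5245 0.1277 0.0153] F [-0.5 -1.8  4.6] M [ 0.02 -0.01  0.01] gap 0.267 gf 40.9
x 0.08581736342343593
t 17.23 p [0.5244 0.1276 0.0152] F [0.1 0.3 0.1] M [-0.03 -0.06 -0.02] gap 1.001 gf 0.0
```

View pics/ts5.png

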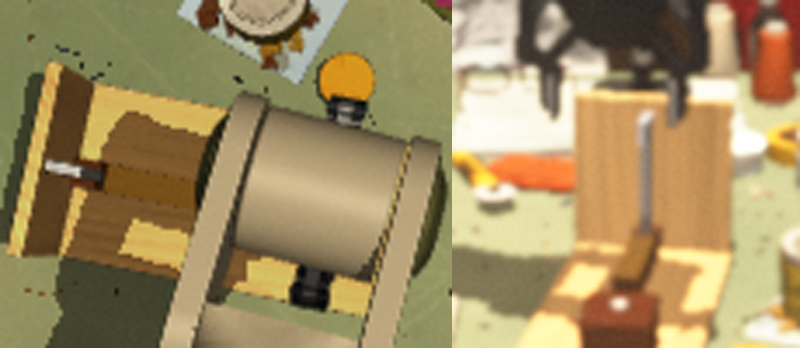

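```bash
python3 - <<'E'
from h import *
print(env.movel(base(.227,.012,.010),velocity=.15,guard=8)); st()
env.close_gripper(25); st()
print(env.movel(base(.175,.004,.0095),velocity=.06,guard=12)); st()
print(env.movel(base(.145,0,.0095),velocity=.02,guard=9)); s=st(); print("x",(s["position"][:2]-CORNER)@u)
snap("side","s6",crop=(190,120,290,220),scale=6)
E
```

```text
False
t 20.79 p [ 0.5097 -0.0132  0.0227] F [-0.1 -0.4  0.1] M [-0.06 -0.01  0.04] gap 0.997 gf 0.0
t 21.14 p [ 0.5105 -0.0135  0.0231] F [1.4 1.1 5.1] M [-0.05 -0.25  0.05] gap 0.71 gf 26.5
False
t 22.17 p [0.5127 0.0386 0.0231] F [-0.3 -4.1 10.2] M [-0.59  0.13  0.09] gap 0.71 gf 27.2
True
t 23.21 p [0.5137 0.0596 0.0232] F [ 0.  -1.9  4.1] M [ 0.01  0.41 -0.  ] gap 0.699 gf 26.8
x 0.154648382747387
```

View pics/s6.png

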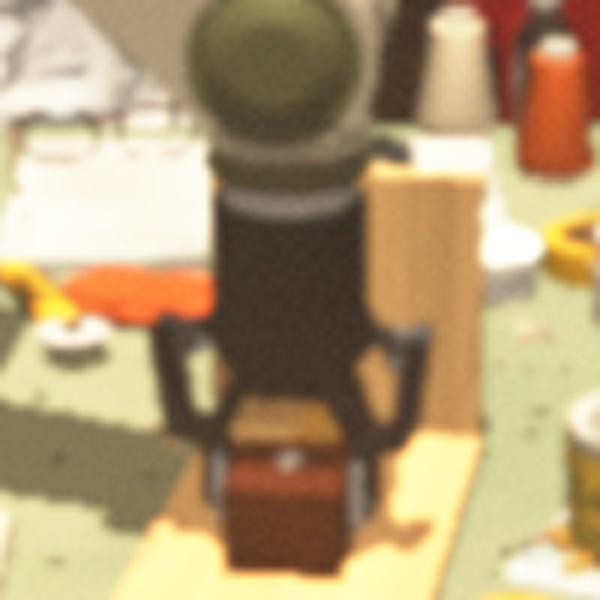

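```bash
python3 - <<'E'
from h import *
print(env.movel(base(.148,0,.0098),velocity=.01,guard=10)); s=st(); print("x",(s["position"][:2]-CORNER)@u)
env.release(); env.hold(.1)
p=monitor.sense()["position"]; env.movel(np.r_[p[:2],.22],velocity=.15)
env.reach([.30,-.25,.30],q(TH+np.pi)); st()
snap("top","t7",crop=(160,150,290,250),scale=6); snap("side","s7",crop=(190,120,290,220),scale=6)
a=cv2.imread("pics/t7.png"); b=cv2.imread("pics/s7.png")
cv2.imwrite("pics/ts7.png",cv2.resize(np.hstack([a,b]),(800,348)))
E
```

```text
True
t 23.57 p [0.5137 0.0597 0.0232] F [ 0.8 -2.8  3.9] M [-0.09  0.23 -0.05] gap 0.7 gf 26.9
x 0.1546491411652938
t 26.96 p [ 0.3004 -0.2497  0.2998] F [-0.4  0.2  0. ] M [-0.01 -0.   -0.01] gap 0.998 gf 0.0
```

View pics/ts7.png

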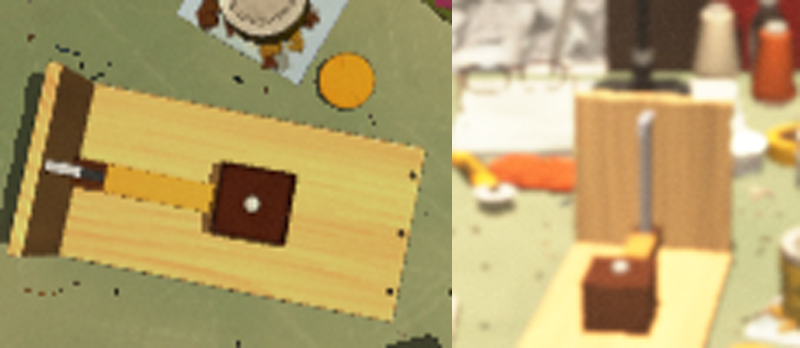

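```bash
python3 -c "
from h import *
print(job.hand_in())"
```

```text
the job is handed in; nothing more can be done
None
```

The job is handed in after about 27 s of the 58 s: the end is upright to within about a millimetre at its top and flush against the square, the weight was slid up against the free end of the stock, and the glue tin was not touched.

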